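# Stand up the treat canister and hold the travel cage's roof hatch half open

## Robot

A 6-joint arm with a two-finger parallel gripper is mounted at the origin on the work surface. World frame = base frame: x ahead of the robot, y to its left, z up, the work surface at z = 0. Lengths are in m, angles in rad, forces in N, time in s.
With the tool pointing down it reaches from about 0.225 to 0.875 m from the base axis. Payload 3.4 kg.
Tool frame: the origin (TCP) lies between the finger pads; the fingertips stand 8 mm ahead of it and the grasp point (between the pads) lies 11 mm behind it; z points along the fingers, y is the line along which they close (so a half turn about z gives the same grasp; the last joint's range is limited). The gripper opens to 85 mm and grips with 20 to 120 N. Pads are 22 mm wide; open, the fingers measure 114 mm over their backs; the gripper's body (76 mm by 85 mm) begins 54 mm behind the grasp point. The pads swing forward as they close: fully open they stand 13 mm farther back than shut.
Start: joints at [-1.363, 0.276, 1.505, -0, 1.361, -0.121], TCP at [0.186, -0.544, 0.239] pointing down, gripper open.
Joint ranges: [-2.89, 2.89], [-0.75, 2.08], [0.22, 2.7], [-1.18, 4.32], [0.11, 2.71], [-2.7, 2.7]. Speed limits (rad/s): [2.57, 2.57, 3.14, 3.14, 3.14, 3.14].

## Interface

Orientations are given as a unit quaternion [w, x, y, z].
In Python, from rig import manip, optics, finder gives the robot as it stands.
- The arm moves only by the tool servo_tool, never from a script. Its argument "increments" is a list of rows, each a list of 7 numbers: the shift along the tool's x, y, z in cm, then the turn, a rotation vector about the tool's x, y, z in degrees, then the closure, from -1 (fully open) to 1 (shut). In form: [[x, y, z, rx, ry, rz, gripper], ...]. A call has exactly 5 rows; each row shifts and turns the commanded pose from where the row before left it, along the tool's axes as they then stand; what a row does not reach is not made up. A row lasts 1/10 s, in which the tool goes at most 50 mm and 8.59 degrees, less where a joint would pass 70% of its speed; a pose out of reach is approached as far as the arm can. A call is refused whole if a number of a shift passes 5 or a number of a turn 8.59, either way. A call with a gripper value outside its range is refused whole. The fingers move at their own pace and stop on an object; "squeeze" is the grip in N (left out, the last holds). Time passes only in rows, so rows that do not move let the fingers close, or fill a call up. It gives the time, the measured TCP pose, the force, the opening and the grip force at its end, in the units of the state.
- manip.get_state(): the state, without advancing time (a new reading comes with each control period).
- optics.get_image(name): name is "scene" or "top" or "wrist"; returns the picture (480x640x3 uint8, red, green, blue); there is no depth.
- optics.get_calibration(name): a dict with "fov_y" (degrees; the focal length in pixels is half the picture's height over the tangent of half this angle, whatever the lens; pixels are square), "cx", "cy" (the principal point, pixels), "world_to_cam" (4x4, takes a point from world to camera coordinates). Camera axes: x right, y down, z forward; pixel columns grow to the right and rows downward; lengths in m; the calibration is good to about 2 mm. A picture is of the moment at which its call begins: read the wrist's pose just before it. get_calibration takes no time and is no camera call; for the wrist camera it gives the pose at the moment of the call.
- manip.sign_off(): hands the job in; it is judged then, once.
Trained networks look in the newest picture that a camera, given by its name, has taken for a name from the list of things; names that differ only in an ending like _2 or _b are one class to them, and where a whole thing is asked for, a point or a joint stands for the part that bears it (a point fixed in the world has none). Each returns a list of dicts, best first, with "p" (0 to 1); they miss things now and then, are a little off and sometimes report something else, mostly with a low value. They report only what shows in the picture. A call takes as long as a camera call. They do not tell look-alikes from the thing itself.
- finder.silhouettes(label, camera): "region" (480x640 bool, what is visible of it) and "box" ([centre column, centre row, width, height] in pixels, round what is visible of it).
- finder.tip_of(label, camera): "at" ([column, row] in pixels: a listed point, or the origin of a listed thing).
The state is a dict: "clock": time; "qpos": joint angles; "qd": joint speeds; "effort": joint torques, N m; "position": TCP position; "ee_rot": TCP orientation; "contact_force": force on the tool from outside, world axes, zero at the start; "moment": the same for the moment, N m; "width": finger opening in m; "gripper_force": force on a finger pad.
Only numpy, scipy, OpenCV 4.12 (cv2) and the standard library are available. Lean on these libraries where they do the work, as an engineer would, in place of code of your own. Each camera call takes 0.05 s, during which the arm holds its last target. There are 200 camera calls.

## Task

I am about to top up the treat bowl in the budgie's travel cage from the canister, which has toppled over. Set the canister gently upright on the table, cap on top, and let go of it; then raise the cage's sprung roof hatch and hold it half open, at 45 degrees and never much wider, so that I can reach in from the far side. Finish while still holding the hatch steady there, and leave the other things on the table where they are.

Things in the scene. Friction and masses are not known exactly. Their poses are not given: they have to be found in the camera images.
- canister_center (a point): centre (half-way along the axis) of the treat canister: a closed white plastic canister with a ribbed grey twist cap as wide as its foot, 120 mm long, 62 mm across, 150 to 310 g. It starts lying on its side on the bare table, able to roll. Its own x axis runs along the canister from foot to cap (the cap's top is at +60 mm, the foot at -60 mm; the cap is the last 23 mm), so x points up when it stands properly.
- cage: low travel cage for a budgie, steel wire on a grey plastic tray, 240 (x) by 310 (y) by 205 mm high, standing fixed on the table. Origin: centre of its underside; its -x side faces the robot and it may be yawed a little. In its flat wire roof is an opening closed by the hatch; a ceramic treat bowl stands inside under it.
- hatch (a joint): opening angle of the roof hatch in rad: 0 is shut, lying flat on the roof, 0.785 is half open (45 degrees), 1.75 the stop. Light springs in the hinge and its weight (about 120 to 170 g) shut it from every angle (about 1 N at the handle holds it); there is no latch.
- hatch_handle (a point): middle of the handle bar of the hatch: a black plastic loop standing up at the middle of the hatch's far (+x) edge, a round bar 9 mm thick and 51 mm long over all along y, its centre 30 mm above the hatch wires (about 240 mm above the table when shut) with a clear gap of about 19 mm under it, on two 9 mm legs 42 mm apart. It lies 135 mm from the hinge line, measured along the hatch. Turns with the hatch.
- hatch_hinge (a point): middle of the hatch's hinge line, which runs along the cage's y axis on the robot's side of the roof opening, 210 mm above the table. The hatch is a flat wire panel 150 mm long (away from the hinge) and 175 mm wide (y); as it opens, its far edge rises and comes back towards the robot. These axes turn with the hatch: x along the hatch from hinge to handle.
- night_light: night light on the table, white plastic dome on a round base with a small toggle switch, 80 mm across, 98 mm high, loose; origin at the centre of its underside. To be left alone.
- perch_bracket: loose L-shaped steel perch bracket with a wing nut, 60 by 45 by 45 mm high; origin under its middle. To be left alone.
- toy_ladder: small wooden ladder for the cage lying flat, 54 by 130 by 8 mm, loose; origin under its middle. To be left alone.
Not all that is in view belongs to the job. What is shaped like the part that bears canister_center but pink, red or yellow is not meant.

How it is judged:
By the outcome, as a careful person would: the job done as asked, in the order asked, and still so for the second after the job is handed in, while the arm keeps its last pose, push and grip.
It also fails if it takes over 69 s, if anything falls off the work surface, if the arm or the gripper's body presses on something with over 40 N, if the wrist force passes 120 N, or if a joint passes its speed limit or range.

## Working session

There is one attempt and no reset: what is moved stays moved. The work goes in short steps, Python scripts to look and compute and a tool call to move; the robot and the scene stay as the last step left them, time stands still between calls to the robot, and variables do not carry over. Pictures are saved under pics/ and viewed, at most 10 in all, crops included, and the job is handed in when it is done.

Besides the shell and the picture viewer there is one more tool, called after "Request:" as name([rows], argument=value, ...), one row to a line, values as JSON. servo_tool: Moves the arm, as the interface text tells. Its arguments: {"type":"object","properties":{"increments":{"type":"array","items":{"type":"array","items":{"type":"number"}}},"squeeze":{"type":"number"}},"required":["increments"]}

```bash
mkdir -p pics; cat > h.py <<'E'
import numpy as np, cv2
from rig import manip, optics, finder
def snap(n,f):
    im=optics.get_image(n); cv2.imwrite(f'pics/{f}.png',im[:,:,::-1]); return im
def cal(n):
    c=optics.get_calibration(n); f=240/np.tan(np.radians(c['fov_y'])/2); return f,c['cx'],c['cy'],np.array(c['world_to_cam'])
def proj(c,P):
    f,cx,cy,T=c; p=T[:3,:3]@np.array(P)+T[:3,3]; return np.array([cx+f*p[0]/p[2],cy+f*p[1]/p[2]])
def ray(c,px):
    f,cx,cy,T=c; d=T[:3,:3].T@np.array([(px[0]-cx)/f,(px[1]-cy)/f,1]); o=-T[:3,:3].T@T[:3,3]; return o,d
def onz(c,px,z):
    o,d=ray(c,px); return o+d*(z-o[2])/d[2]
def tri(l):
    A=0;b=0
    for c,px in l:
        o,d=ray(c,px); d=d/np.linalg.norm(d); M=np.eye(3)-np.outer(d,d); A=A+M; b=b+M@o
    return np.linalg.solve(A,b)
E
python3 - <<'E'
from h import *
np.set_printoptions(precision=3,suppress=True)
a=snap('scene','scene0'); b=snap('top','top0')
for n in ('scene','top'):
    c=cal(n); print(n,c[:3],ray(c,(320,240)))
    for l in ['canister_center','hatch_handle','hatch_hinge','cage','night_light','perch_bracket','toy_ladder']:
        for r in finder.tip_of(l,n)[:3]: print(l,round(r['p'],2),np.round(r['at'],1),onz(c,r['at'],{'canister_center':.031,'hatch_handle':.24,'hatch_hinge':.21}.get(l,0)))
print(manip.get_state())
E
```

```text
scene (np.float64(557.518262131549), 316.98010090283555, 242.03617013888737) (array([ 1.322, -0.68 ,  0.926]), array([-0.643,  0.461, -0.612]))
canister_center 0.9 [146.5 364. ] [ 0.521 -0.535  0.031]
canister_center 0.79 [167.  297.9] [ 0.363 -0.424  0.031]
canister_center 0.6 [220.7 262.3] [ 0.318 -0.264  0.031]
hatch_handle 0.81 [477.  186.4] [0.642 0.249 0.24 ]
hatch_hinge 0.95 [434.8 172.5] [0.509 0.252 0.21 ]
cage 0.75 [438.3 247.9] [0.558 0.257 0.   ]
night_light 0.71 [364.4 357.8] [ 0.74  -0.142  0.   ]
perch_bracket 0.71 [441.5 247.9] [0.563 0.264 0.   ]
perch_bracket 0.65 [278.9 294.6] [ 0.471 -0.189  0.   ]
toy_ladder 0.65 [265.2 392.7] [ 0.697 -0.362  0.   ]
top (np.float64(530.4355165757141), 322.7412639633033, 249.49531717544642) (array([ 0.368, -0.149,  1.381]), array([ 0.159,  0.012, -0.987]))
canister_center 0.89 [475.  267.5] [ 0.517 -0.529  0.031]
canister_center 0.83 [372.5 343.5] [ 0.324 -0.266  0.031]
canister_center 0.81 [436.  326.7] [ 0.367 -0.426  0.031]
hatch_handle 0.77 [141.5 202.1] [0.635 0.259 0.24 ]
hatch_hinge 0.58 [145.7 266.1] [0.497 0.252 0.21 ]
cage 0.88 [174.5 258.9] [0.539 0.25  0.   ]
night_light 0.58 [324.5 184.4] [ 0.742 -0.144  0.   ]
night_light 0.42 [176.2 255.6] [0.548 0.245 0.   ]
perch_bracket 0.84 [339.3 292.4] [ 0.454 -0.183  0.   ]
toy_ladder 0.69 [406.1 207.3] [ 0.68  -0.361  0.   ]
{'clock': 0.8, 'qpos': array([-1.363,  0.276,  1.505, -0.   ,  1.361, -0.121]), 'qd': array([-0.   , -0.   ,  0.001,  0.003, -0.   , -0.002]), 'effort': array([ -0.002, -41.659, -24.609,  -0.   ,  -0.   ,   0.   ]), 'position': array([ 0.186, -0.544,  0.239]), 'ee_rot': array([ 0.   ,  0.987,  0.164, -0.   ]), 'contact_force': array([-0.112, -0.494, -0.031]), 'moment': array([-0.018,  0.01 ,  0.03 ]), 'gripper_force': 0.0, 'width': 0.0851759611341689}
```

View pics/scene0.png

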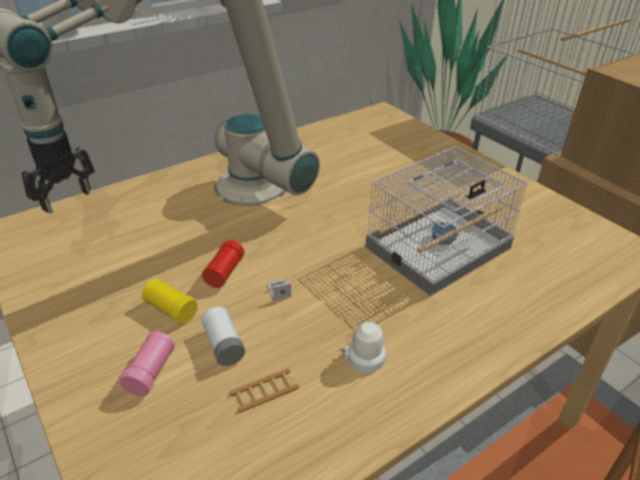

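View pics/top0.png

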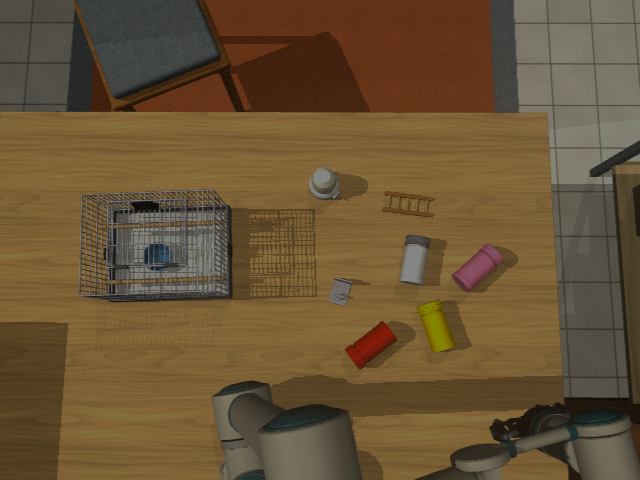

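The scene view shows the white canister with its grey cap at about (223,336), cap end near (229,352). In the top view it is at (414,260), with the cap at (418,240), pointing away from the robot.

Possible mix-ups in the top view are pink (477,268), yellow (436,326), red (371,345), and the white dome of the night light (323,183). By the description I choose the white one at (414,260), and will check it in a close crop.

```bash
python3 - <<'E'
from h import *
np.set_printoptions(precision=3,suppress=True)
a=cv2.imread('pics/top0.png'); s=cv2.imread('pics/scene0.png')
t=cv2.resize(a[220:310,385:475],(400,400),interpolation=cv2.INTER_CUBIC); u=cv2.resize(s[295:375,185:265],(400,400),interpolation=cv2.INTER_CUBIC)
cv2.imwrite('pics/crop0.png',np.hstack([t,u]))
from scipy.optimize import least_squares
from scipy.spatial import ConvexHull
obs=[]
for n in ('top','scene'):
    optics.get_image(n)
    for r in finder.silhouettes('canister_center',n):
        b=r['box']; print(n,round(r['p'],2),np.round(b,1))
        if np.hypot(*(np.array(b[:2])-((414,260) if n=='top' else (223,336))))<12: 
            obs.append((cal(n),r['region'].astype(np.uint8))); print('use')
th=np.linspace(0,2*np.pi,40)
def mask(c,p):
    x,y,w=p; ax=np.array([np.cos(w),np.sin(w),0]); e=np.array([-np.sin(w),np.cos(w),0])
    P=[np.array([x,y,.031])+k*.06*ax+.031*(np.cos(q)*e+np.sin(q)*np.array([0,0,1])) for k in(-1,1) for q in th]
    h=cv2.convexHull(np.array([proj(c,q) for q in P],np.float32)*16)
    m=np.zeros((480,640),np.uint8); cv2.fillPoly(m,[np.round(h).astype(int)],255,lineType=cv2.LINE_AA,shift=4); return m/255.
from scipy.optimize import minimize
def cost(p): return sum(np.abs(mask(c,p)-m).sum() for c,m in obs)
best=minimize(cost,[.53,-.37,-.15],method='Nelder-Mead',options=dict(initial_simplex=[[.53,-.37,-.15],[.55,-.37,-.15],[.53,-.35,-.15],[.53,-.37,.1]]))
print(best.x,best.fun,[m.sum() for _,m in obs])
E
```

```text
top 0.86 [436.1 326.5  40.1  54.3]
top 0.78 [475.1 269.1  52.3  52. ]
top 0.71 [413.1 260.6  28.5  53.1]
use
top 0.6 [372.  346.   49.2  44.4]
scene 0.85 [225.7 335.7  40.4  56.2]
use
scene 0.68 [222.4 264.4  45.1  52.8]
scene 0.6 [168.9 300.4  52.5  47.5]
scene 0.56 [147.8 364.4  56.3  63. ]
[ 0.537 -0.372 -0.184] 335.721568627451 [np.uint64(1137), np.uint64(1624)]
```

View pics/crop0.png

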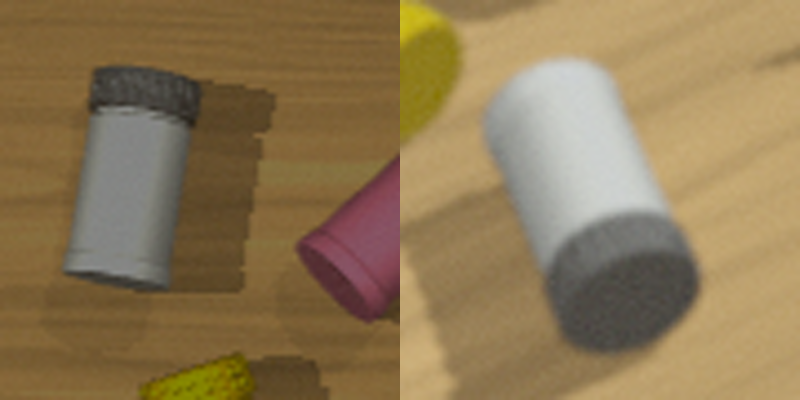

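The crop confirms it: a white canister with its ribbed grey cap at the far end, lying on the table. Its axis yaw is about -10.5°. Next is a helper that computes the rows for a move.

```bash
cat >> h.py <<'E'
from scipy.spatial.transform import Rotation as Ro
from scipy.linalg import logm,expm
def pose(p,yaw,tilt):
    # tool x along yaw when down; tilt>0 (deg): tool z swings toward tool x heading (forward)
    R=Ro.from_euler('z',yaw,degrees=True)*Ro.from_euler('x',180,degrees=True)*Ro.from_euler('y',tilt,degrees=True)
    T=np.eye(4);T[:3,:3]=R.as_matrix();T[:3,3]=p;return T
def cur():
    s=manip.get_state();q=s['ee_rot'];T=np.eye(4);T[:3,:3]=Ro.from_quat([q[1],q[2],q[3],q[0]]).as_matrix();T[:3,3]=s['position'];return T
def row(A,B,n):
    E=np.real(expm(logm(np.linalg.inv(A)@B)/n))
    r=[*np.round(E[:3,3]*100,3),*np.round(Ro.from_matrix(E[:3,:3]).as_rotvec(degrees=True),3)]
    print(n,'x',[float(v) for v in r]); return B
E
python3 - <<'E'
from h import *
A=cur(); row(A,pose([.50,-.365,.25],-10.5,0),10)
E
```

```text
10 x [3.34, -1.491, -0.107, 0.0, -0.0, 2.934]
```

Request:
servo_tool([
  [3.34, -1.49, -0.11, 0, 0, 2.94, -1],
  [3.34, -1.49, -0.11, 0, 0, 2.94, -1],
  [3.34, -1.49, -0.11, 0, 0, 2.94, -1],
  [3.34, -1.49, -0.11, 0, 0, 2.94, -1],
  [3.34, -1.49, -0.11, 0, 0, 2.94, -1],
])

```text
clock: 1.5
position: [0.3322, -0.4334, 0.2451]
ee_rot: [0.0, 0.999, 0.035, 0.0]
contact_force: [1.2, -1.4, -0.1]
width: 0.0855
gripper_force: 0.0
```

Request:
servo_tool([
  [3.34, -1.49, -0.11, 0, 0, 2.94, -1],
  [3.34, -1.49, -0.11, 0, 0, 2.94, -1],
  [3.34, -1.49, -0.11, 0, 0, 2.94, -1],
  [3.34, -1.49, -0.11, 0, 0, 2.94, -1],
  [3.34, -1.49, -0.11, 0, 0, 2.94, -1],
])

```text
clock: 2.0
position: [0.5014, -0.3644, 0.2505]
ee_rot: [0.0, 0.996, -0.093, 0.0]
contact_force: [1.0, -0.9, 0.5]
width: 0.0856
gripper_force: 0.0
```

```bash
cat > fit.py <<'E'
from h import *
from scipy.optimize import minimize
th=np.linspace(0,2*np.pi,40)
def mask(c,p):
    x,y,w=p; ax=np.array([np.cos(w),np.sin(w),0]); e=np.array([-np.sin(w),np.cos(w),0])
    P=[np.array([x,y,.031])+k*.06*ax+.031*(np.cos(q)*e+np.sin(q)*np.array([0,0,1])) for k in(-1,1) for q in th]
    h=cv2.convexHull(np.array([proj(c,q) for q in P],np.float32)*16)
    m=np.zeros((480,640),np.uint8); cv2.fillPoly(m,[np.round(h).astype(int)],255,lineType=cv2.LINE_AA,shift=4); return m/255.
E
python3 - <<'E'
from fit import *
np.set_printoptions(precision=3,suppress=True)
s=manip.get_state(); print(s['clock'],s['position'],s['qpos'])
c=cal('wrist'); snap('wrist','w1'); g=proj(c,(.537,-.372,.031)); print(g)
for r in finder.silhouettes('canister_center','wrist'):
    b=r['box']; print(round(r['p'],2),np.round(b,1))
    if np.hypot(*(b[:2]-g))<60:
        m=r['region']
        bb=minimize(lambda p:np.abs(mask(c,p)-m).sum(),[.537,-.372,-.184],method='Nelder-Mead',options=dict(initial_simplex=[[.537,-.372,-.184],[.55,-.37,-.15],[.53,-.36,-.15],[.53,-.37,.0]]))
        print(bb.x,bb.fun,m.sum())
E
```

```text
2.0 [ 0.501 -0.364  0.251] [-0.741  0.338  1.386 -0.     1.418  1.016]
[322.537 174.043]
0.75 [325.2 172.9  69.5 139.9]
[ 0.537 -0.372 -0.18 ] 631.6039215686274 8473
0.72 [391.8 320.6  92.4 125.3]
0.71 [496.9 161.4 146.3 144. ]
0.71 [258.  375.4 113.2  99.7]
```

View pics/w1.png

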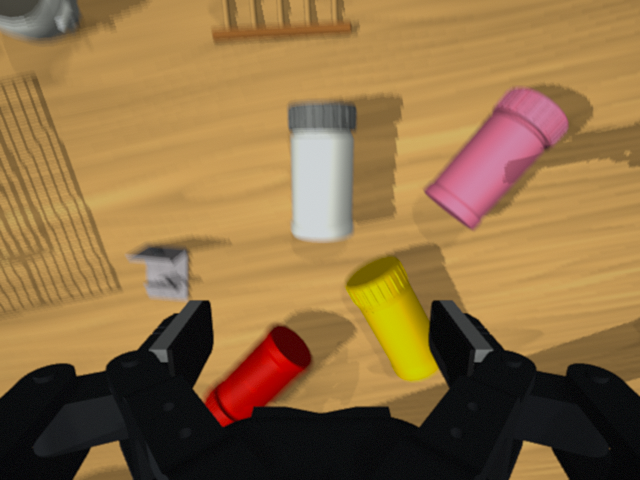

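The wrist view shows the canister at (323,172), cap up in the picture. Its fit (0.537, -0.372, yaw -10.4°) agrees with the first one. Next I check camera clearance and plan the tilted grasp.

```bash
python3 - <<'E'
from h import *
np.set_printoptions(precision=3,suppress=True)
T=cal('wrist')[3]; A=cur(); X=np.linalg.inv(A)@np.linalg.inv(T); print('cam in tool',X[:3,3],'fwd',X[:3,2])
w=np.radians(-10.4); ax=np.array([np.cos(w),np.sin(w),0]); C=np.array([.537,-.372,.031])
a=35;d=.018
g=C+d*ax
z=pose(g,-10.4,-a)[:3,2]
tc=g+z*.014
B=row(A,pose(tc-z*.14,-10.4,-a),5)
print(B[:3,3]); B=row(B,pose(tc,-10.4,-a),5); print(tc)
E
```

```text
cam in tool [ 0.068 -0.001 -0.134] fwd [-0.272 -0.     0.962]
5 x [3.009, 0.048, 1.678, -0.007, -7.032, 0.012]
[ 0.626 -0.388  0.134]
5 x [-0.0, 0.0, 2.8, 0.0, 0.0, -0.0]
[ 0.547 -0.374  0.02 ]
```

```bash
python3 - <<'E'
from h import *
np.set_printoptions(precision=3,suppress=True)
A=cur()
w=np.radians(-10.4); ax=np.array([np.cos(w),np.sin(w),0]); C=np.array([.537,-.372,.031])
a=35;d=.024
g=C+d*ax
z=pose(g,-10.4,-a)[:3,2]
tc=g+z*.012
B=row(A,pose(tc-z*.13,-10.4,-a),5)
print(B[:3,3]); B=row(B,pose(tc,-10.4,-a),5); print(tc)
E
```

```text
5 x [3.069, 0.048, 1.8, -0.007, -7.032, 0.012]
[ 0.627 -0.389  0.128]
5 x [-0.0, -0.0, 2.6, 0.0, 0.0, -0.0]
[ 0.554 -0.375  0.021]
```

Request:
servo_tool([
  [3.07, 0.05, 1.8, 0, -7.03, 0, -1],
  [3.07, 0.05, 1.8, 0, -7.03, 0, -1],
  [3.07, 0.05, 1.8, 0, -7.03, 0, -1],
  [3.07, 0.05, 1.8, 0, -7.03, 0, -1],
  [3.07, 0.05, 1.8, 0, -7.03, 0, -1],
])

```text
clock: 2.6
position: [0.6236, -0.3914, 0.1276]
ee_rot: [-0.027, 0.949, -0.088, -0.302]
contact_force: [0.5, -1.0, 0.0]
width: 0.0854
gripper_force: 0.0
```

```bash
python3 - <<'E'
from h import *
np.set_printoptions(precision=3,suppress=True)
A=cur(); print(A[:3,3],manip.get_state()['qpos'])
row(A,pose([.554,-.375,.021],-10.4,-35),7)
E
```

```text
[ 0.624 -0.391  0.128] [-0.553  0.947  0.684 -0.242  2.08   1.146]
7 x [0.043, -0.051, 1.833, -0.003, 0.036, -0.025]
```

Request:
servo_tool([
  [0, 0, 2.6, 0, 0, 0, -1],
  [0, 0, 2.6, 0, 0, 0, -1],
  [0, 0, 2.6, 0, 0, 0, -1],
  [0, 0, 2.0, 0, 0, 0, -1],
  [0, 0, 1.0, 0, 0, 0, -1],
])

```text
clock: 3.1
position: [0.5594, -0.3792, 0.0374]
ee_rot: [-0.029, 0.949, -0.088, -0.302]
contact_force: [-0.6, 0.4, -1.2]
width: 0.0854
gripper_force: 0.0
```

Request:
servo_tool([
  [0, 0, 1.0, 0, 0, 0, -1],
  [0, 0, 0.8, 0, 0, 0, -1],
  [0, 0, 0.4, 0, 0, 0, -1],
  [0, 0, 0, 0, 0, 0, -1],
  [0, 0, 0, 0, 0, 0, -1],
])

```text
clock: 3.6
position: [0.5495, -0.3771, 0.0218]
ee_rot: [-0.027, 0.949, -0.088, -0.3]
contact_force: [-0.6, 0.4, 0.2]
width: 0.0856
gripper_force: 0.0
```

```bash
python3 - <<'E'
from h import *
np.set_printoptions(precision=3,suppress=True)
snap('wrist','w2');A=cur(); print(A[:3,3],manip.get_state()['qpos'])
row(A,pose([.554,-.375,.021],-10.4,-35),1)
E
```

```text
[ 0.55  -0.377  0.022] [-0.585  0.892  1.076 -0.23   1.743  1.197]
1 x [0.368, -0.294, -0.155, -0.056, 0.07, -0.145]
```

View pics/w2.png

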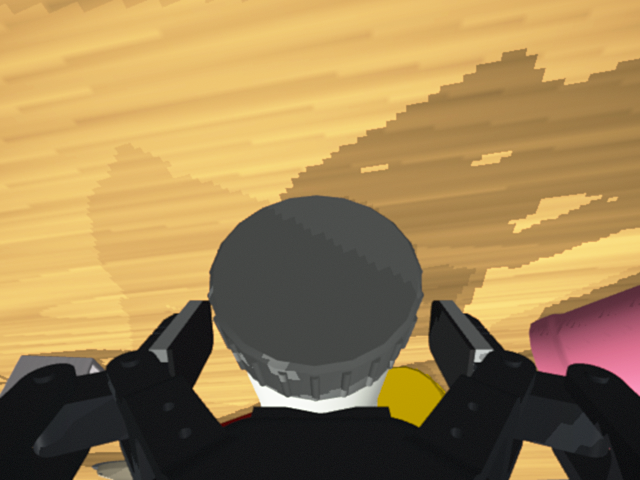

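The view shows the fingers straddling the canister just below the cap, cap disc at (316,283). I'll trim slightly and then close.

Request:
servo_tool([
  [0.35, -0.25, -0.15, 0, 0, 0, -1],
  [0, 0, 0, 0, 0, 0, -0.3],
  [0, 0, 0, 0, 0, 0, 0],
  [0, 0, 0, 0, 0, 0, 0.5],
  [0, 0, 0, 0, 0, 0, 1],
], squeeze=45)

```text
clock: 4.15
position: [0.5537, -0.3753, 0.0208]
ee_rot: [-0.028, 0.949, -0.088, -0.3]
contact_force: [1.5, -0.7, 1.4]
width: 0.061
gripper_force: 49.0
```

Request:
servo_tool([
  [0, 0, 0, 0, 0, 0, 1],
  [0, 0, 0, 0, 0, 0, 1],
  [0, 0, 0, 0, 0, 0, 1],
  [0, 0, 0, 0, 0, 0, 1],
  [0, 0, 0, 0, 0, 0, 1],
])

```text
clock: 4.65
position: [0.5534, -0.3753, 0.0208]
ee_rot: [-0.028, 0.949, -0.088, -0.3]
contact_force: [2.3, 0.4, 3.5]
width: 0.0609
gripper_force: 49.0
```

Request:
servo_tool([
  [-0.7, 0, -1.0, 0, 0, 0, 1],
  [-1.3, 0, -1.9, 0, 0, 0, 1],
  [-1.6, 0, -2.3, 0, 0, 0, 1],
  [-1.6, 0, -2.3, 0, 0, 0, 1],
  [-1.6, 0, -2.3, 0, 0, 0, 1],
])

```text
clock: 5.15
position: [0.5533, -0.3752, 0.1405]
ee_rot: [-0.028, 0.949, -0.088, -0.302]
contact_force: [0.3, -0.0, -2.3]
width: 0.0612
gripper_force: 49.1
```

Request:
servo_tool([
  [0, 0, 0, 0, 6, 0, 1],
  [0, 0, 0, 0, 6, 0, 1],
  [0, 0, 0, 0, 6, 0, 1],
  [0, 0, 0, 0, 6, 0, 1],
  [0, 0, 0, 0, 6, 0, 1],
])

```text
clock: 5.65
position: [0.5531, -0.375, 0.1401]
ee_rot: [-0.004, 0.995, -0.092, -0.043]
contact_force: [-0.1, 0.5, -2.0]
width: 0.061
gripper_force: 49.0
```

Request:
servo_tool([
  [0, 0, 0, 0, 6, 0, 1],
  [0, 0, 0, 0, 6, 0, 1],
  [0, 0, 0, 0, 6, 0, 1],
  [0, 0, 0, 0, 6, 0, 1],
  [0, 0, 0, 0, 6, 0, 1],
])

```text
clock: 6.15
position: [0.5526, -0.3744, 0.1398]
ee_rot: [0.02, 0.972, -0.089, 0.215]
contact_force: [1.2, 0.9, -2.7]
width: 0.0609
gripper_force: 49.1
```

Request:
servo_tool([
  [0, 0, 0, 0, 6, 0, 1],
  [0, 0, 0, 0, 6, 0, 1],
  [0, 0, 0, 0, 6, 0, 1],
  [0, 0, 0, 0, 6, 0, 1],
  [0, 0, 0, 0, 6, 0, 1],
])

```text
clock: 6.65
position: [0.5567, -0.3669, 0.1382]
ee_rot: [0.025, 0.912, -0.079, 0.403]
contact_force: [0.2, 1.3, -2.3]
width: 0.0607
gripper_force: 49.2
```

```bash
python3 - <<'E'
from h import *
np.set_printoptions(precision=3,suppress=True)
a=snap('scene','s3')[200:440,80:400]; cv2.imwrite('pics/s3c.png',cv2.resize(a,(800,600),interpolation=cv2.INTER_CUBIC)[:,:,::-1])
A=cur(); print(A,manip.get_state()['qpos'])
row(A,pose(A[:3,3],-10.4,55),1)
E
```

```text
[[ 0.665 -0.164  0.729  0.555]
 [-0.126 -0.986 -0.108 -0.366]
 [ 0.737 -0.02  -0.676  0.135]
 [ 0.     0.     0.     1.   ]] [-0.996  0.328  2.093  1.427  0.593 -0.455]
1 x [0.0, 0.0, 0.0, -1.458, 7.554, -0.319]
```

View pics/s3c.png

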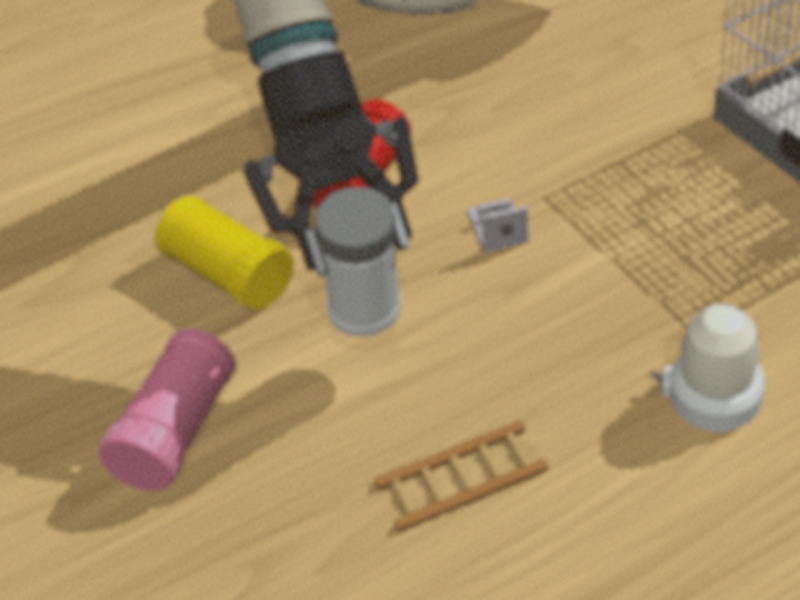

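The crop shows the canister held nearly upright, cap on top and clear of everything. The remaining few degrees next.

Request:
servo_tool([
  [0, 0, 0, -0.3, 1.5, 0, 1],
  [0, 0, 0, -0.3, 1.5, 0, 1],
  [0, 0, 0, -0.3, 1.5, 0, 1],
  [0, 0, 0, -0.3, 1.5, -0.2, 1],
  [0, 0, 0, -0.3, 1.5, -0.1, 1],
])

```text
clock: 7.2
position: [0.5572, -0.3671, 0.1379]
ee_rot: [0.042, 0.884, -0.08, 0.459]
contact_force: [-0.8, -0.7, -2.6]
width: 0.0608
gripper_force: 49.3
```

```bash
cat > up.py <<'E'
from h import *
from scipy.optimize import minimize
np.set_printoptions(precision=3,suppress=True)
A=cur(); print(A[:3,3],manip.get_state()['qpos'])
row(A,pose(A[:3,3],-10.4,55),1)
th=np.linspace(0,2*np.pi,40)
obs=[]
z0=A[2,3]
# grasp at d along axis, canister centre guess
G=A[:3,3]-A[:3,2]*.012; g0=G-np.array([0,0,.024])
for n in ('scene','top'):
    im=optics.get_image(n); c=cal(n); g=proj(c,g0)
    for r in finder.silhouettes('canister_center',n):
        if np.hypot(*(r['box'][:2]-g))<20: obs.append((c,r['region'])); print(n,r['p'],r['box'],r['region'].sum()); break
def mask(c,p):
    C=np.array([p[0],p[1],p[2]]); R=Ro.from_euler('xy',p[3:5],degrees=True).as_matrix()
    P=np.array([[.031*np.cos(q),.031*np.sin(q),k*.06] for k in(-1,1) for q in th])@R.T+C
    h=cv2.convexHull(np.array([proj(c,q) for q in P],np.float32)*16)
    m=np.zeros((480,640),np.uint8); cv2.fillPoly(m,[np.round(h).astype(int)],255,lineType=cv2.LINE_AA,shift=4); return m/255.
x0=np.array([*g0,0,0])
S=[x0]+[x0+d for d in np.diag([.01,.01,.01,5,5])]
b=minimize(lambda p:sum(np.abs(mask(c,p)-m).sum() for c,m in obs),x0,method='Nelder-Mead',options=dict(initial_simplex=S,maxiter=600))
print('guess',g0,'fit',b.x,b.fun)
E
python3 up.py
```

```text
[ 0.557 -0.367  0.138] [-1.028  0.362  2.186  1.776  0.676 -0.839]
1 x [0.0, -0.0, -0.0, 0.044, 0.098, 0.081]
scene 0.69 [222.2, 307.1, 35.5, 62.2] 1714
top 0.87 [419.4, 249.6, 27.9, 30.6] 683
guess [ 0.548 -0.365  0.121] fit [ 0.547 -0.366  0.116 -3.031 -2.361] 384.16470588235296
```

Request:
servo_tool([
  [-0.82, 0, 0.57, 0, 0, 0, 1],
  [-1.15, 0, 0.8, 0, 0, 0, 1],
  [-1.15, 0, 0.8, 0, 0, 0, 1],
  [-0.7, 0, 0.49, 0, 0, 0, 1],
  [-0.35, 0, 0.24, 0, 0, 0, 1],
])

```text
clock: 7.9
position: [0.5573, -0.3678, 0.0867]
ee_rot: [0.043, 0.884, -0.08, 0.459]
contact_force: [0.4, -0.2, -2.5]
width: 0.061
gripper_force: 49.3
```

Request:
servo_tool([
  [-0.12, 0, 0.09, 0, 0, 0, 1],
  [-0.12, 0, 0.09, 0, 0, 0, 1],
  [-0.08, 0, 0.06, 0, 0, 0, 1],
  [0, 0, 0, 0, 0, 0, 1],
  [0, 0, 0, 0, 0, 0, 1],
])

```text
clock: 8.4
position: [0.5573, -0.368, 0.0837]
ee_rot: [0.043, 0.884, -0.08, 0.459]
contact_force: [-0.4, -0.9, -1.3]
width: 0.0607
gripper_force: 49.3
```

Request:
servo_tool([
  [-0.08, 0, 0.06, 0, 0, 0, 1],
  [0, 0, 0, 0, 0, 0, 1],
  [-0.08, 0, 0.06, 0, 0, 0, 1],
  [0, 0, 0, 0, 0, 0, 1],
  [0, 0, 0, 0, 0, 0, 1],
])

```text
clock: 8.9
position: [0.5573, -0.368, 0.0812]
ee_rot: [0.043, 0.884, -0.081, 0.459]
contact_force: [0.2, -0.8, -1.8]
width: 0.0609
gripper_force: 49.3
```

Request:
servo_tool([
  [-0.08, 0, 0.06, 0, 0, 0, 1],
  [0, 0, 0, 0, 0, 0, 1],
  [-0.08, 0, 0.06, 0, 0, 0, 1],
  [0, 0, 0, 0, 0, 0, 1],
  [0, 0, 0, 0, 0, 0, 1],
])

```text
clock: 9.4
position: [0.5574, -0.368, 0.0792]
ee_rot: [0.043, 0.884, -0.081, 0.459]
contact_force: [0.3, 0.4, -1.8]
width: 0.0608
gripper_force: 49.3
```

Request:
servo_tool([
  [-0.08, 0, 0.06, 0, 0, 0, 1],
  [0, 0, 0, 0, 0, 0, 1],
  [0, 0, 0, 0, 0, 0, 1],
  [0, 0, 0, 0, 0, 0, 1],
  [0, 0, 0, 0, 0, 0, 1],
])

```text
clock: 9.9
position: [0.5574, -0.368, 0.0783]
ee_rot: [0.043, 0.884, -0.081, 0.459]
contact_force: [-0.6, 0.1, -2.5]
width: 0.0611
gripper_force: 49.3
```

Request:
servo_tool([
  [-0.08, 0, 0.06, 0, 0, 0, 1],
  [0, 0, 0, 0, 0, 0, 1],
  [-0.08, 0, 0.06, 0, 0, 0, 1],
  [0, 0, 0, 0, 0, 0, 1],
  [0, 0, 0, 0, 0, 0, 1],
])

```text
clock: 10.4
position: [0.5578, -0.3681, 0.0769]
ee_rot: [0.043, 0.883, -0.08, 0.46]
contact_force: [-0.4, -0.2, 0.3]
width: 0.0609
gripper_force: 49.7
```

Request:
servo_tool([
  [0, 0, 0, 0, 0, 0, 1],
  [-0.06, 0, 0.04, 0, 0, 0, 1],
  [0, 0, 0, 0, 0, 0, 1],
  [0, 0, 0, 0, 0, 0, 1],
  [0, 0, 0, 0, 0, 0, 1],
], squeeze=20)

```text
clock: 10.9
position: [0.558, -0.3682, 0.0768]
ee_rot: [0.043, 0.883, -0.08, 0.46]
contact_force: [-2.2, 0.4, 5.8]
width: 0.0608
gripper_force: 50.0
```

```bash
python3 up.py
```

```text
[ 0.558 -0.368  0.077] [-1.028  0.493  2.242  1.992  0.736 -1.118]
1 x [-0.0, -0.0, 0.0, 0.142, -0.1, 0.065]
scene 0.8 [227.2, 327.1, 35.7, 58.1] 1661
top 0.75 [416.0, 254.0, 27.8, 24.3] 554
guess [ 0.548 -0.366  0.06 ] fit [ 0.549 -0.367  0.06  -1.532 -1.903] 365.2627450980392
```

Request:
servo_tool([
  [0, 0, 0, 0, 0, 0, -0.42],
  [0, 0, 0, 0, 0, 0, -0.46],
  [0, 0, 0, 0, 0, 0, -0.5],
  [0, 0, 0, 0, 0, 0, -0.6],
  [0, 0, 0, 0, 0, 0, -0.7],
])

```text
clock: 11.6
position: [0.5574, -0.3679, 0.0752]
ee_rot: [0.043, 0.884, -0.081, 0.459]
contact_force: [-0.3, -0.1, -0.2]
width: 0.0725
gripper_force: 0.0
```

Request:
servo_tool([
  [0, 0, 0, 0, 0, 0, -0.8],
  [0, 0, 0, 0, 0, 0, -1],
  [0, 0, 0, 0, 0, 0, -1],
  [0, 0, 0, 0, 0, 0, -1],
  [0, 0, 0, 0, 0, 0, -1],
])

```text
clock: 12.1
position: [0.5575, -0.368, 0.0756]
ee_rot: [0.043, 0.884, -0.081, 0.459]
contact_force: [-1.0, -0.1, 0.4]
width: 0.0852
gripper_force: 0.0
```

```bash
python3 up.py; cp pics/s3.png /tmp; python3 - <<'E'
from h import *
a=snap('scene','s4')[200:440,80:400]; cv2.imwrite('pics/s4c.png',cv2.resize(a,(800,600),interpolation=cv2.INTER_CUBIC)[:,:,::-1])
E
```

```text
[ 0.557 -0.368  0.076] [-1.028  0.494  2.242  1.991  0.734 -1.118]
1 x [0.0, 0.0, 0.0, 0.133, 0.066, 0.057]
scene 0.92 [225.7, 327.6, 32.4, 57.7] 1579
top 0.62 [413.1, 251.8, 32.6, 33.3] 661
guess [ 0.548 -0.366  0.058] fit [ 0.545 -0.367  0.055 -0.405  1.158] 342.1803921568628
```

View pics/s4c.png

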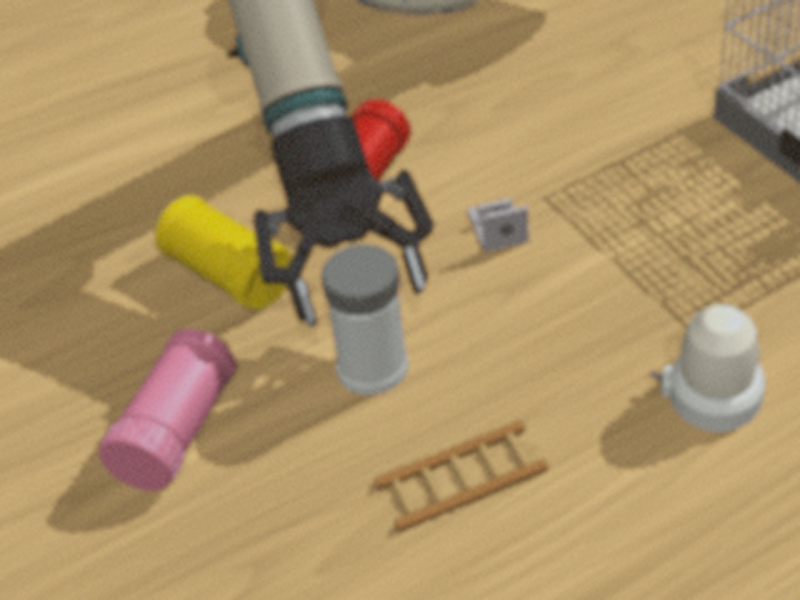

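Now the scene shows the canister standing free and upright, at about (365,320) in the crop, with the fingers open. Next I retreat straight back.

Request:
servo_tool([
  [0, 0, -1.5, 0, 0, 0, -1],
  [0, 0, -3, 0, 0, 0, -1],
  [0, 0, -3, 0, 0, 0, -1],
  [0, 0, -3, 0, 0, 0, -1],
  [0, 0, -3, 0, 0, 0, -1],
])

```text
clock: 12.85
position: [0.448, -0.3472, 0.1536]
ee_rot: [0.043, 0.884, -0.081, 0.459]
contact_force: [0.1, -0.7, -0.3]
width: 0.0853
gripper_force: 0.0
```

Request:
servo_tool([
  [3, 0, -3, 0, 0, 0, -1],
  [3, 0, -3, 0, -6, 0, -1],
  [3, 0, -2, 0, -8, 0, -1],
  [2, 0, -1, 0, -8, 0, -1],
  [0, 0, 0, 0, -8, 0, -1],
])

```text
clock: 13.35
position: [0.4487, -0.3374, 0.2453]
ee_rot: [0.012, 0.946, -0.073, 0.317]
contact_force: [0.0, 1.5, -0.6]
width: 0.0855
gripper_force: 0.0
```

```bash
python3 - <<'E'
from h import *
np.set_printoptions(precision=3,suppress=True)
A=cur(); print(A,manip.get_state()['qpos'])
row(A,pose([.45,-.2,.36],20,0),5)
E
```

```text
[[ 0.789 -0.145  0.597  0.449]
 [-0.13  -0.989 -0.069 -0.337]
 [ 0.6   -0.023 -0.799  0.245]
 [ 0.     0.     0.     1.   ]] [-1.103  0.05   1.965  0.713  0.874  0.221]
5 x [1.057, -2.682, -2.123, 1.575, -7.295, -5.554]
```

Request:
servo_tool([
  [1.06, -2.68, -2.12, 1.6, -7.3, -5.5, -1],
  [1.06, -2.68, -2.12, 1.6, -7.3, -5.5, -1],
  [1.06, -2.68, -2.12, 1.6, -7.3, -5.5, -1],
  [1.06, -2.68, -2.12, 1.6, -7.3, -5.5, -1],
  [1.06, -2.68, -2.12, 1.6, -7.3, -5.5, -1],
])

```text
clock: 13.85
position: [0.4498, -0.1996, 0.3608]
ee_rot: [-0.001, 0.987, 0.156, 0.023]
contact_force: [1.6, -0.5, -0.2]
width: 0.0852
gripper_force: 0.0
```

```bash
python3 - <<'E'
from h import *
np.set_printoptions(precision=3,suppress=True)
A=cur(); print(A,manip.get_state()['qpos'])
row(A,pose([.62,.17,.40],90,0),15)
E
```

```text
[[ 0.95   0.309  0.046  0.45 ]
 [ 0.309 -0.951  0.009 -0.2  ]
 [ 0.046  0.006 -0.999  0.361]
 [ 0.     0.     0.     1.   ]] [-0.583  0.08   1.46   0.033  1.568  0.674]
15 x [2.823, -0.682, -0.199, 0.131, -0.139, -4.8]
```

Request:
servo_tool([
  [2.82, -0.68, -0.2, 0.13, -0.14, -4.8, -1],
  [2.82, -0.68, -0.2, 0.13, -0.14, -4.8, -1],
  [2.82, -0.68, -0.2, 0.13, -0.14, -4.8, -1],
  [2.82, -0.68, -0.2, 0.13, -0.14, -4.8, -1],
  [2.82, -0.68, -0.2, 0.13, -0.14, -4.8, -1],
])

```text
clock: 14.35
position: [0.5589, -0.1051, 0.3744]
ee_rot: [-0.001, 0.933, 0.359, 0.018]
contact_force: [-0.1, -0.2, 0.0]
width: 0.0856
gripper_force: 0.0
```

Request:
servo_tool([
  [2.82, -0.68, -0.2, 0.13, -0.14, -4.8, -1],
  [2.82, -0.68, -0.2, 0.13, -0.14, -4.8, -1],
  [2.82, -0.68, -0.2, 0.13, -0.14, -4.8, -1],
  [2.82, -0.68, -0.2, 0.13, -0.14, -4.8, -1],
  [2.82, -0.68, -0.2, 0.13, -0.14, -4.8, -1],
])

```text
clock: 14.85
position: [0.619, 0.0254, 0.3878]
ee_rot: [-0.001, 0.838, 0.545, 0.01]
contact_force: [0.7, 0.4, -0.4]
width: 0.0853
gripper_force: 0.0
```

Request:
servo_tool([
  [2.82, -0.68, -0.2, 0.13, -0.14, -4.8, -1],
  [2.82, -0.68, -0.2, 0.13, -0.14, -4.8, -1],
  [2.82, -0.68, -0.2, 0.13, -0.14, -4.8, -1],
  [2.82, -0.68, -0.2, 0.13, -0.14, -4.8, -0.5],
  [2.82, -0.68, -0.2, 0.13, -0.14, -4.8, -0.2],
])

```text
clock: 15.35
position: [0.6208, 0.1694, 0.399]
ee_rot: [-0.0, 0.707, 0.708, 0.001]
contact_force: [0.5, 0.1, -0.4]
width: 0.0589
gripper_force: 0.0
```

```bash
python3 - <<'E'
from h import *
np.set_printoptions(precision=3,suppress=True)
A=cur(); print(A,manip.get_state()['qpos'])
obs={}
for n in ('wrist','top','scene'):
    c=cal(n); snap(n,n+'5')
    for l in ('hatch_handle','hatch_hinge'):
        for r in finder.tip_of(l,n)[:2]: print(n,l,round(r['p'],2),np.round(r['at'],1),onz(c,r['at'],.24 if 'handle' in l else .21))
    for r in finder.silhouettes('hatch_handle',n)[:2]: print(n,'sil',r['p'],np.round(r['box'],1))
E
```

```text
[[-0.001  1.     0.002  0.621]
 [ 1.     0.001  0.002  0.169]
 [ 0.002  0.002 -1.     0.399]
 [ 0.     0.     0.     1.   ]] [0.157 0.347 1.018 0.002 1.774 0.157]
wrist hatch_handle 0.85 [339.1 112.4] [0.634 0.26  0.24 ]
wrist hatch_hinge 0.92 [177.2 119.2] [0.5   0.256 0.21 ]
wrist sil 0.64 [258.5 111.3 201.6 222.6]
wrist sil 0.26 [387.9 385.4  43.3  69.9]
top hatch_handle 0.74 [139.1 201.2] [0.637 0.264 0.24 ]
top hatch_hinge 0.74 [145.5 262.6] [0.505 0.253 0.21 ]
top sil 0.81 [146.2 232.6  79.3  67.5]
scene hatch_handle 0.91 [475.4 180.4] [0.622 0.266 0.24 ]
scene sil 0.52 [267.  391.1  72.7  44.9]
```

View pics/wrist5.png

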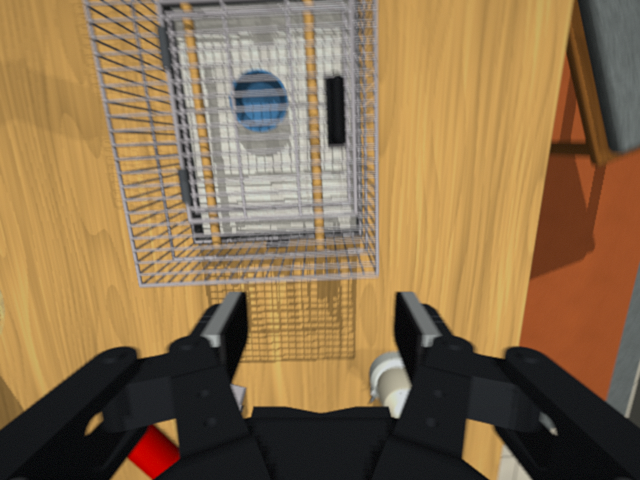

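The wrist view shows the black handle bar from (334,77) to (338,146), and the near corners of the roof at (141,287) and (378,274). Next I compute the exact bar position and cage yaw.

```bash
python3 - <<'E'
from h import *
np.set_printoptions(precision=4,suppress=True)
c=cal('wrist'); im=cv2.imread('pics/wrist5.png')
for p in [(141,287),(378,274),(378,5),(85,5)]: print(onz(c,p,.207))
m=(im[60:165,310:360].max(2)<45).astype(np.uint8); k,l,s,ce=cv2.connectedComponentsWithStats(m); i=1+s[1:,4].argmax(); print(s[i],ce[i]+[310,60])
pts=np.argwhere(l==i)[:,::-1].astype(np.float32)+[310,60]
r=cv2.minAreaRect(pts.astype(np.float32)); print(r); b=cv2.boxPoints(r); b=b[np.argsort(b[:,1])]
P=onz(c,b[:2].mean(0),.24);Q=onz(c,b[2:].mean(0),.24); print(P,Q,(P+Q)/2,np.linalg.norm(P-Q),np.degrees(np.arctan2(-(P-Q)[0],(P-Q)[1])))
E
```

```text
[0.448  0.1018 0.207 ]
[0.676  0.1142 0.207 ]
[0.6671 0.34   0.207 ]
[0.4363 0.3406 0.207 ]
[  17   17   18   67 1050] [335.5105 110.4076]
((335.4863586425781, 110.10391235351562), (66.20203399658203, 16.47296905517578), 88.02507019042969)
[0.6318 0.2825 0.24  ] [0.6339 0.2351 0.24  ] [0.6329 0.2588 0.24  ] 0.04752502802673491 2.532523633096793
```

```bash
python3 - <<'E'
from h import *
A=cur(); row(A,pose([.634,.259,.30],92.6,0),5)
E
```

```text
5 x [1.826, 0.28, 1.996, 0.042, -0.023, -0.56]
```

Request:
servo_tool([
  [1.83, 0.28, 2.0, 0.04, 0, -0.56, -0.2],
  [1.83, 0.28, 2.0, 0.04, 0, -0.56, -0.2],
  [1.83, 0.28, 2.0, 0.04, 0, -0.56, -0.2],
  [1.83, 0.28, 2.0, 0.04, 0, -0.56, -0.2],
  [1.83, 0.28, 2.0, 0.04, 0, -0.56, -0.2],
])

```text
clock: 16.45
position: [0.634, 0.2604, 0.2991]
ee_rot: [-0.001, 0.691, 0.723, 0.001]
contact_force: [0.0, -0.1, 0.3]
width: 0.0513
gripper_force: 0.0
```

```bash
python3 - <<'E'
from h import *
np.set_printoptions(precision=4,suppress=True)
A=cur();print(A[:3,3],manip.get_state()['width'])
c=cal('wrist'); snap('wrist','w6'); print(proj(c,(.634,.259,.24)))
for r in finder.tip_of('hatch_handle','wrist')[:2]: print(r['p'],r['at'],onz(c,r['at'],.24))
row(A,pose([.634,.259,.231],92.6,0),5)
E
```

```text
[0.634  0.2604 0.2991] 0.0512762709157777
[321.1776 271.2908]
0.7 [319.2, 266.7] [0.6328 0.2617 0.24  ]
5 x [-0.029, -0.002, 1.362, 0.005, -0.023, 0.01]
```

View pics/w6.png

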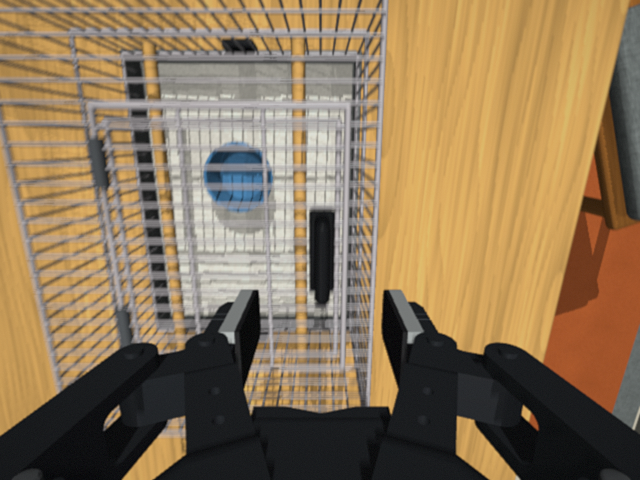

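The view shows the bar at column 321, rows about 213 to 302, midway between the fingers. I shift 4 mm along the bar and descend.

Request:
servo_tool([
  [0.4, 0, 1.5, 0, 0, 0, -0.2],
  [0, 0, 1.8, 0, 0, 0, -0.2],
  [0, 0, 1.6, 0, 0, 0, -0.2],
  [0, 0, 1.2, 0, 0, 0, -0.2],
  [0, 0, 0.7, 0, 0, 0, -0.2],
])

```text
clock: 17.05
position: [0.6337, 0.2633, 0.2315]
ee_rot: [-0.001, 0.691, 0.723, 0.0]
contact_force: [0.3, 0.2, 0.5]
width: 0.0514
gripper_force: 0.0
```

Request:
servo_tool([
  [0, 0, 0, 0, 0, 0, 0],
  [0, 0, 0, 0, 0, 0, 0.3],
  [0, 0, 0, 0, 0, 0, 0.6],
  [0, 0, 0, 0, 0, 0, 0.9],
  [0, 0, 0, 0, 0, 0, 1],
], squeeze=40)

```text
clock: 17.55
position: [0.6343, 0.2643, 0.2327]
ee_rot: [-0.0, 0.69, 0.723, 0.002]
contact_force: [1.7, 0.3, 1.0]
width: 0.0071
gripper_force: 39.0
```

Request:
servo_tool([
  [0, 0, 0, 0, 0, 0, 1],
  [0, 0, 0, 0, 0, 0, 1],
  [0, 0, 0, 0, 0, 0, 1],
  [0, 0, 0, 0, 0, 0, 1],
  [0, 0, 0, 0, 0, 0, 1],
])

```text
clock: 18.05
position: [0.6343, 0.2643, 0.2322]
ee_rot: [-0.0, 0.69, 0.723, 0.002]
contact_force: [3.8, 0.2, 1.2]
width: 0.0074
gripper_force: 39.1
```

```bash
cat > arc.py <<'E'
from h import *
import sys
np.set_printoptions(precision=4,suppress=True)
w=np.radians(2.6); u=np.array([np.cos(w),np.sin(w),0]); yv=np.array([-np.sin(w),np.cos(w),0])
bar0=np.array([.6345,.264,.240]); H=bar0-.135*u-[0,0,.03]
def tgt(deg):
    M=np.eye(4);R=Ro.from_rotvec(-np.radians(deg)*yv).as_matrix(); M[:3,:3]=R; M[:3,3]=H-R@H
    return M@pose([.6343,.264,.232],92.6,0)
def angle(A):
    b=A[:3,3]-A[:3,2]*.008-H; return np.degrees(np.arctan2(b[2],b@u)-np.arctan2(.03,.135)), np.hypot(b[2],b@u)
E
python3 - <<'E'
from arc import *
A=cur(); print(H,angle(A)); row(A,tgt(0),1); row(tgt(0),tgt(45),20); print(tgt(45))
E
```

```text
[0.4996 0.2579 0.21  ] (np.float64(0.08394050961655876), np.float64(0.1381722294946866))
1 x [-0.031, -0.005, 0.017, 0.115, -0.129, 0.068]
20 x [0.0, -0.097, -0.528, -2.25, 0.0, -0.0]
[[-0.0454  0.7064  0.7064  0.5793]
 [ 0.999   0.0321  0.0321  0.2615]
 [ 0.      0.7071 -0.7071  0.3209]
 [ 0.      0.      0.      1.    ]]
```

Request:
servo_tool([
  [0, -0.1, -0.53, -2.25, 0, 0, 1],
  [0, -0.1, -0.53, -2.25, 0, 0, 1],
  [0, -0.1, -0.53, -2.25, 0, 0, 1],
  [0, -0.1, -0.53, -2.25, 0, 0, 1],
  [0, -0.1, -0.53, -2.25, 0, 0, 1],
])

```text
clock: 18.55
position: [0.6275, 0.264, 0.2582]
ee_rot: [0.068, 0.687, 0.72, 0.073]
contact_force: [3.7, 1.8, 0.4]
width: 0.0072
gripper_force: 39.2
```

```bash
python3 - <<'E'
from arc import *
A=cur(); s=manip.get_state(); print(angle(A),s['contact_force'],s['moment'],s['qpos'],s['width']); row(A,tgt(11.25),1); row(A,tgt(35),10)
E
```

```text
(np.float64(11.37144383416298), np.float64(0.13822449019951472)) [3.6789 1.7603 0.4112] [ 0.1345 -0.6071 -0.0045] [ 0.3235  0.3296  1.3971 -0.0554  1.2221  0.291 ] 0.007160559685271832
1 x [-0.031, -0.01, 0.027, 0.215, -0.151, 0.044]
10 x [-0.002, -0.103, -0.554, -2.353, -0.016, 0.001]
```

Request:
servo_tool([
  [0, -0.1, -0.53, -2.25, 0, 0, 1],
  [0, -0.1, -0.53, -2.25, 0, 0, 1],
  [0, -0.1, -0.53, -2.25, 0, 0, 1],
  [0, -0.1, -0.53, -2.25, 0, 0, 1],
  [0, -0.1, -0.53, -2.25, 0, 0, 1],
])

```text
clock: 19.05
position: [0.6153, 0.2635, 0.2827]
ee_rot: [0.135, 0.677, 0.709, 0.143]
contact_force: [3.6, 0.7, 1.9]
width: 0.0076
gripper_force: 39.2
```

Request:
servo_tool([
  [0, -0.1, -0.53, -2.25, 0, 0, 1],
  [0, -0.1, -0.53, -2.25, 0, 0, 1],
  [0, -0.1, -0.53, -2.25, 0, 0, 1],
  [0, -0.1, -0.53, -2.25, 0, 0, 1],
  [0, -0.1, -0.53, -2.25, 0, 0, 1],
])

```text
clock: 19.55
position: [0.5986, 0.2628, 0.3043]
ee_rot: [0.201, 0.66, 0.692, 0.212]
contact_force: [3.2, 0.5, 1.5]
width: 0.0074
gripper_force: 39.2
```

```bash
python3 - <<'E'
from arc import *
A=cur(); s=manip.get_state(); print(angle(A),s['contact_force'],s['moment'],s['qpos'],s['width']); row(A,tgt(33.75),1); row(A,tgt(45),5)
a=snap('scene','s7')[60:300,330:640]; cv2.imwrite('pics/s7c.png',cv2.resize(a,(775,600),interpolation=cv2.INTER_CUBIC)[:,:,::-1])
E
```

```text
(np.float64(34.30684043629626), np.float64(0.1383418322900972)) [3.1841 0.5104 1.5054] [-0.0159 -0.38   -0.0312] [ 0.4163  0.1184  1.7011 -0.2872  0.7812  0.5185] 0.007400898887430206
1 x [-0.042, 0.001, 0.132, 0.224, -0.191, -0.0]
5 x [-0.007, -0.097, -0.501, -2.205, -0.038, -0.004]
```

View pics/s7c.png

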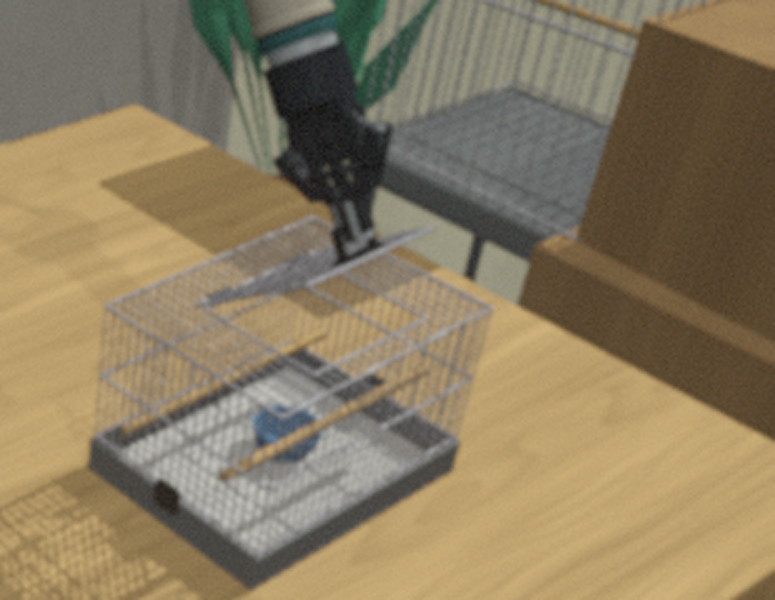

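The picture shows the hatch raised with the gripper on its handle, at (355,250) in the crop. The last step brings it to 45°.

Request:
servo_tool([
  [0, -0.1, -0.5, -2.2, 0, 0, 1],
  [0, -0.1, -0.5, -2.2, 0, 0, 1],
  [0, -0.1, -0.5, -2.2, 0, 0, 1],
  [0, -0.1, -0.5, -2.2, 0, 0, 1],
  [0, -0.1, -0.4, -2.0, 0, 0, 1],
])

```text
clock: 20.1
position: [0.5802, 0.262, 0.3206]
ee_rot: [0.262, 0.639, 0.669, 0.277]
contact_force: [3.5, -0.5, 3.3]
width: 0.0073
gripper_force: 40.0
```

Request:
servo_tool([
  [0, 0, 0, 0, 0, 0, 1],
  [0, 0, 0, 0, 0, 0, 1],
  [0, 0, 0, 0, 0, 0, 1],
  [0, 0, 0, 0, 0, 0, 1],
  [0, 0, 0, 0, 0, 0, 1],
])

```text
clock: 20.6
position: [0.5806, 0.262, 0.3203]
ee_rot: [0.261, 0.639, 0.669, 0.276]
contact_force: [4.9, 1.9, 5.6]
width: 0.0075
gripper_force: 40.2
```

```bash
python3 - <<'E'
from arc import *
A=cur(); s=manip.get_state(); print(s['clock'],angle(A),s['contact_force'],s['qpos'],s['width']); row(A,tgt(45),1)
for n in('top','scene'):
    c=cal(n); snap(n,n+'8')
    for r in finder.tip_of('canister_center',n): print(n,'can',round(r['p'],2),np.round(r['at'],1),onz(c,r['at'],.06))
    for r in finder.tip_of('hatch_handle',n)[:1]: print(r['p'],r['at'],proj(c,H+Ro.from_rotvec(-np.radians(45)*yv).apply(bar0-H)))
E
```

```text
20.6 (np.float64(44.427440604460436), np.float64(0.1383264899389549)) [4.9244 1.8749 5.6099] [ 0.4785  0.0451  1.8519 -0.5579  0.5848  0.798 ] 0.007499616965673594
1 x [-0.043, -0.049, -0.134, -0.305, -0.188, -0.053]
top can 0.96 [436. 324.] [ 0.3734 -0.4201  0.06  ]
top can 0.87 [411.3 253.2] [ 0.5491 -0.3625  0.06  ]
top can 0.77 [372.8 345.3] [ 0.3208 -0.2641  0.06  ]
top can 0.74 [474.5 266.1] [ 0.5172 -0.5198  0.06  ]
scene can 0.93 [170.  298.5] [ 0.3995 -0.4277  0.06  ]
scene can 0.66 [223.8 262.8] [ 0.3568 -0.2718  0.06  ]
scene can 0.59 [147.9 366.2] [ 0.5537 -0.5398  0.06  ]
scene can 0.56 [229.3 327.8] [ 0.5531 -0.3607  0.06  ]
0.62 [461.6, 142.5] [464.8799 139.4434]
```

```bash
python3 -c "
from rig import manip
print(manip.sign_off())"
```

```text
the job is handed in; nothing more can be done
None
```

The canister stands upright on the table, cap on top and released, and the gripper is holding the roof hatch steady at about 44.5° open; the job was handed in at about 21 s of the 69 s allowed.

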